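Clear the packing mat and peel off a fresh favour tray

TASK

First take the finished gift box off the packing mat, set it squarely on top of the column of two closed boxes, same way round, and let go of it. Then peel the top tray off the sticky nested stack by lifting its tabbed corner first, with the opposite corner still down in the stack, and leave the next tray, the column and all other things where they are. Finish holding the tray level by its tab, about 15 cm above the middle of the empty mat: do not put it down or let go of it.

Things in the scene. Friction and masses are not known exactly. Their poses are not given: they have to be found in the camera images.
- box_center (a point): Centre of the finished gift box, loose, 150 g (mass varies by 30 percent): ivory closed carton with a red band round it, 70 mm along its x, 50 mm along its y, 45 mm high (z up); it stands on the packing mat at the start.
- column_high_center (a point): Centre of the upper of the two boxes that form the column, loose, same 70 x 50 x 45 mm gift box and same axes; its top is 22.5 mm above this point, 90 mm above the table.
- column_low_center (a point): Centre of the lower box of the column, loose, same box, standing on the table.
- mat: Blue-green packing mat fixed to the table, 170 mm along its x, 130 mm along its y, 3 mm thick; origin at the centre of its underside, on the table.
- stack: The fixed lower part of the stack of nested moulded-pulp trays (three trays, fixed to the table, brown and pale by turns); origin on the table under the middle of the trays; same axes as the trays. Each tray sits 12 mm above the one below; the rims of these fixed trays end 52 mm above the table.
- tray_center (a point): Middle of the top tray: brown moulded pulp, loose, 90 g, 150 x 114 mm over its rim (x, y), 28 mm deep, 2 mm walls sloping out 15 degrees. The point lies 14 mm above its underside and 14 mm below its rim's top; z up. As stacked its rim is 76 mm above the table. It sits in the tray beneath with about 1 mm of play, so when tilted it pivots about the far corner of its rim.
- tray_tab (a point): Centre of the top tray's pull tab: a solid upright tongue on its (-x, +y) corner (near left, seen from the robot), standing 36 mm up from the rim: its top is 18 mm above this point, the rim 18 mm below. 12 mm thick along the tray's diagonal direction (-1, +1), 30 mm wide across that. Axes parallel to the tray's. From tray_center: 78 mm to -x, 60 mm to +y, 32 mm up.
- tray_far_corner (a point): Top of the rim of the top tray at its (+x, -y) corner, opposite the tab: 72 mm towards +x and 54 mm towards -y from tray_center, 14 mm up.
- next_tray_center (a point): Middle of the second tray: pale, loose, 90 g, same shape, nested 12 mm below the top tray; its tab is hidden inside the top tray's. Springy pips midway along its four sides grip the walls of the top tray over about the first 10 mm of lift (about 3 to 5 N in all), after which that comes freely; pips in the stack grip this tray in the same way.
- twine: Bystander: ball of twine, 72 mm across, 54 mm high, loose, origin under its centre.
- tape: Bystander: roll of tape lying flat, 84 mm across, 24 mm high, loose.
- scissors: Bystander: red-handled scissors lying flat, 165 mm long, 12 mm high, loose.
- hole_punch: Bystander: steel hole-punch pliers lying flat, 165 mm long, 24 mm high, loose.
- glue: Bystander: white glue bottle with orange cap, 44 mm across, 110 mm high, loose.
- mug: Bystander: blue mug, 80 mm across, 90 mm high, loose.
- tags: Bystander: small pile of white gift tags, 60 x 35 x 14 mm, loose.

How it is judged (in metres and radians):
On the way, in this order (a step that is already met when the one before it is completed fails the run):
1. the finished box stands squarely on the column, released (horizontal distance between box_center and column_high_center below 0.01 m and z of box_center in the frame of column_high_center between 0.04 and 0.05 m and angle between the x axis of box_center and the x axis of column_high_center, either way round below 0.17 rad and angle between box_center's own z axis and vertical below 0.1 rad and contact force between box and the fingers below 0.1 N), for 0.2 s.
2. the top tray is peeled: its tabbed corner is raised, the tray tilted by 6 degrees or more, while its opposite corner is still down in the stack (angle between tray_center's own z axis and vertical above 0.105 rad and distance of tray_tab from where it was at the start of the episode above 0.012 m and distance of tray_far_corner from where it was at the start of the episode below 0.022 m and distance of next_tray_center from where it was at the start of the episode below 0.012 m), for 0.05 s.
At the end, for the whole second after the job is handed in: Box released on the column, square within 10 mm and 10 degrees; column boxes moved under 20 mm; second tray within 10 mm of its place; top tray held still by the fingers only, its middle within 40 mm of the mat's middle, 100 to 220 mm above the table, level within 12 degrees (all of step 1 and distance of each of column_high_center, column_low_center from where it was at the start of the episode below 0.02 m and horizontal distance between tray_center and mat below 0.04 m and height (world z) of tray_center between 0.1 and 0.22 m and angle between tray_center's own z axis and vertical below 0.21 rad and contact force between tray and the fingers above 1 N and linear speed of tray below 0.05 m/s and distance of next_tray_center from where it was at the start of the episode below 0.01 m and contact force between tray and next_tray below 0.05 N and contact force between tray and stack below 0.05 N and contact force between tray and mat below 0.05 N and contact force between tray and box below 0.05 N and contact force between tray and column_high below 0.05 N); the arm keeps its last pose, push and grip.
It fails at once if the second tray is pulled up or out (distance of next_tray_center from where it was at the start of the episode above 0.03 m).
It fails at once if the column is knocked (distance of any of column_low_center, column_high_center from where it was at the start of the episode above 0.03 m).
It fails at once if a bystander is shoved or tipped (distance of any of twine, tape, scissors, hole_punch, glue, mug, tags from where it was at the start of the episode above 0.03 m or angle between any of twine, tape, scissors, hole_punch, glue, mug, tags's own z axis and vertical above 0.4 rad).
It also fails if it takes over 54 s, if anything falls off the work surface, if the arm or the gripper's body presses on something with over 40 N, if the wrist force passes 120 N, or if a joint passes its speed limit or range.

ROBOT

A 6-joint arm with a two-finger parallel gripper is mounted at the origin on the work surface. World frame = base frame: x ahead of the robot, y to its left, z up, the work surface at z = 0. Lengths are in mm, angles in rad, forces in N, time in s.
With the tool pointing down it reaches from about 250 to 725 mm from the base axis. Payload 9.7 kg.
Tool frame: the origin (TCP) lies at the centre of the arm's flange, where the gripper is bolted on; the fingertips stand 173 mm ahead of it and the grasp point (between the pads) lies 155 mm ahead of it (robot.tip_extent is the distance from the TCP to the fingertips, in mm); z points along the fingers, y is the line along which they close (so a half turn about z gives the same grasp; the last joint's range is limited). The gripper opens to 85 mm and grips with 20 to 120 N. Pads are 22 mm wide; open, the fingers measure 114 mm over their backs; the gripper's body (76 mm by 85 mm) begins 54 mm behind the grasp point. The pads swing forward as they close: fully open they stand 13 mm farther back than shut.
Start: joints at [-1.124, 0.087, 0.176, 1.66, 0, 1.571], TCP at [237.642, -496.008, 404.684] pointing down, gripper open.
Joint ranges: [-3.13, 3.13], [-0.85, 1.81], [-1.15, 1.24], [-2.2, 2.28], [-1.44, 1.52], [-3.14, 3.14]. Speed limits (rad/s): [2.22, 2.22, 2.57, 3.14, 3.14, 3.14].

INTERFACE

Orientations are given as a unit quaternion [w, x, y, z].
In Python, from station import robot gives the robot as it stands. Calls block until the motion is done:
- robot.reach(position, orientation): joint-space move of the TCP to a pose.
- robot.line_to(position, v=150, ori=None, threshold=None): straight line of the TCP; ori=None keeps the orientation; v is the mean speed in mm/s. With threshold (N) it stops when the force on the tool has changed by that much, and returns True; else False.
- robot.move_joints(angles): joint-space move.
- robot.move_gripper(opening, strength=None): finger opening in mm; strength is the grip in N (None keeps the last); returns when the fingers have stopped.
- robot.dwell(seconds).
- robot.solve_ik(position, orientation): joint angles nearest the present ones, or None.
- robot.observe(): the state.
- robot.capture(name): name is "side" or "top" or "wrist"; returns a dict with "img" (420x560x3 uint8, blue, green, red), "mtx" (3x3 intrinsics, pixels), "R" (3x3) and "t" (3): a world point X has camera coordinates R X + t. Camera axes: x right, y down, z forward; pixel columns grow to the right and rows downward; lengths in mm; the calibration is good to about 2 mm. A picture is of the moment at which its call begins. There is no depth.
A pose or a line that the arm cannot do raises robot.MotionError and nothing moves.
- robot.hand_in(): hands the job in; it is judged then, once.
Trained networks look in the newest picture that a camera, given by its name, has taken for a name from the list of things; names that differ only in an ending like _2 or _b are one class to them, and where a whole thing is asked for, a point or a joint stands for the part that bears it (a point fixed in the world has none). Each returns a list of dicts, best first, with "p" (0 to 1); they miss things now and then, are a little off and sometimes report something else, mostly with a low value. They report only what shows in the picture. A call takes as long as a camera call.
- robot.look_for(name, camera): "bbox" ([centre column, centre row, width, height] in pixels, round what is visible of it).
The state is a dict: "t": time; "joint_positions": joint angles; "joint_vel": joint speeds; "effort": joint torques, N m; "ee_pos": TCP position; "tool_rot": TCP orientation; "force": force on the tool from outside, world axes, zero at the start; "ft_torque": the same for the moment, N m; "opening": finger opening in mm; "grasp_force": force on a finger pad.
Only numpy, scipy, OpenCV 4.12 (cv2) and the standard library are available. Lean on these libraries where they do the work, as an engineer would, in place of code of your own. Each camera call takes 0.05 s, during which the arm holds its last target. There are 200 camera calls.

## Working session

There is one attempt and no reset: what is moved stays moved. The work goes in short steps, each a Python script; the robot and the scene stay as the last script left them, time stands still between calls to the robot, and variables do not carry over. Pictures are saved under pics/ and viewed, at most 10 in all, crops included, and the job is handed in when it is done.

```bash
mkdir -p pics; ls
python3 - <<'E'
from station import robot
import cv2,numpy as np
for c in("top","side"):
    f=robot.capture(c); cv2.imwrite(f"pics/{c}1.png",f["img"]); np.savez(f"{c}.npz",**f)
    print(c,f["mtx"].round(1).tolist(),(-f["R"].T@f["t"]).round(),f["R"].round(2).tolist())
    for n in("box_center","column_high_center","mat","tray_center","tray_tab","stack","mug","glue","twine","next_tray_center"):
        print(n,[(np.round(d["bbox"]).tolist(),round(d["p"],2)) for d in robot.look_for(n,c)[:3]])
E
```

```text
pics
top [[484.7, 0.0, 278.8], [0.0, 484.7, 212.1], [0.0, 0.0, 1.0]] [ 477.   10. 1064.] [[-0.01, -1.0, 0.04], [-1.0, 0.0, -0.08], [0.08, -0.04, -1.0]]
box_center [([272.0, 207.0, 23.0, 32.0], 0.6)]
column_high_center [([396.0, 220.0, 31.0, 36.0], 0.56)]
mat [([272.0, 206.0, 64.0, 80.0], 0.73)]
tray_center [([134.0, 231.0, 76.0, 97.0], 0.59)]
tray_tab [([134.0, 229.0, 76.0, 93.0], 0.72)]
stack [([151.0, 228.0, 52.0, 89.0], 0.78), ([327.0, 130.0, 37.0, 39.0], 0.16)]
mug [([383.0, 131.0, 48.0, 57.0], 0.96), ([332.0, 303.0, 69.0, 63.0], 0.42)]
glue [([138.0, 132.0, 30.0, 32.0], 0.73)]
twine [([212.0, 134.0, 29.0, 32.0], 0.85), ([394.0, 220.0, 32.0, 34.0], 0.19)]
next_tray_center [([262.0, 122.0, 19.0, 30.0], 0.27)]
side [[519.6, 0.0, 277.1], [0.0, 519.6, 213.6], [0.0, 0.0, 1.0]] [455. 871. 660.] [[-0.99, -0.11, -0.01], [-0.05, 0.53, -0.84], [0.1, -0.84, -0.54]]
box_center [([272.0, 241.0, 32.0, 31.0], 0.8)]
column_high_center [([296.0, 168.0, 34.0, 28.0], 0.61)]
mat [([268.0, 250.0, 89.0, 40.0], 0.67)]
tray_center [([280.0, 322.0, 120.0, 64.0], 0.76)]
tray_tab [([282.0, 322.0, 122.0, 64.0], 0.96)]
stack [([287.0, 366.0, 104.0, 32.0], 0.94)]
mug [([218.0, 177.0, 45.0, 49.0], 0.91)]
glue [([154.0, 323.0, 27.0, 59.0], 0.82), ([296.0, 168.0, 36.0, 29.0], 0.68)]
twine [([183.0, 273.0, 36.0, 33.0], 0.92), ([284.0, 322.0, 121.0, 62.0], 0.41)]
next_tray_center [([283.0, 335.0, 121.0, 52.0], 0.89), ([297.0, 167.0, 32.0, 25.0], 0.19)]
```

Run:
```python
import cv2
a=cv2.imread("pics/top1.png")[90:350,80:460]; cv2.imwrite("pics/topc.png",cv2.resize(a,None,fx=2.1,fy=2.1,interpolation=2))
a=cv2.imread("pics/side1.png")[130:410,120:440]; cv2.imwrite("pics/sidec.png",cv2.resize(a,None,fx=2.1,fy=2.1,interpolation=2))
```

```text
(no output)
```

View pics/topc.png

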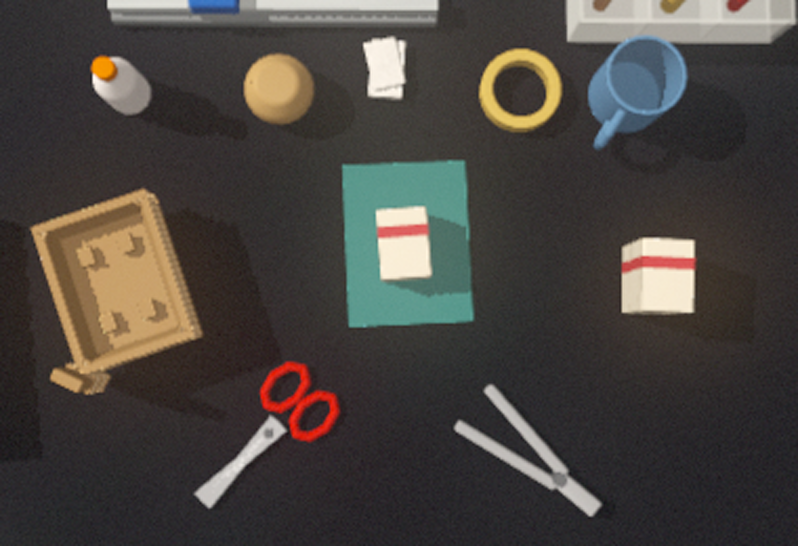

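View pics/sidec.png

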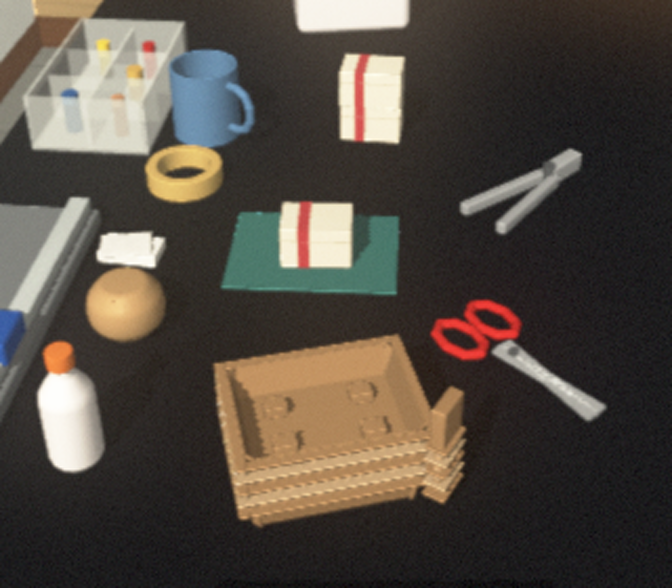

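The top view shows the box on the mat at about crop (404,243), the column at (668,275), the tray stack at (117,282) and the tab at (75,378). The side view agrees, and both bands face the same way. Next I'll compute the poses.

```bash
cat > h.py <<'E'
import numpy as np,cv2
from scipy.spatial.transform import Rotation as Ro
def ray(f,px,z):
    f={k:f[k] for k in("mtx","R","t")}
    c=-f["R"].T@f["t"]; d=f["R"].T@np.linalg.inv(f["mtx"])@np.array([px[0],px[1],1.])
    return c+d*(z-c[2])/d[2]
def proj(f,X): 
    p=f["mtx"]@(f["R"]@np.asarray(X,float)+f["t"]); return p[:2]/p[2]
def pose(P,L,W):   # 4 corners -> centre, yaw of long axis in (-90,90]
    P=np.array(P); (c,s,a)=cv2.minAreaRect(P[:,:2].astype(np.float32)); b=cv2.boxPoints((c,s,a))
    e=b[1]-b[0]; g=b[2]-b[1]; e=e if np.linalg.norm(e)>np.linalg.norm(g) else g
    y=np.degrees(np.arctan2(e[1],e[0])); y=(y+90)%180-90
    return P.mean(0),y,s
def down(yaw_close): # tool z down, tool y along yaw_close (rad)
    y=np.array([np.cos(yaw_close),np.sin(yaw_close),0]); z=np.array([0,0,-1.])
    return Ro.from_matrix(np.c_[np.cross(y,z),y,z])
def q(r): x=r.as_quat(); return [x[3],x[0],x[1],x[2]]
E
python3 - <<'E'
from h import *
t=np.load("top.npz"); s=np.load("side.npz")
T=lambda l,z:[ray(t,(80+(u+.5)/2.1-.5,90+(v+.5)/2.1-.5),z) for u,v in l]
for n,l,z in(("box",[(377,210),(427,207),(431,276),(382,280)],48),("col",[(643,238),(694,240),(694,313),(637,311)],90),
 ("mat",[(342,165),(465,161),(473,321),(349,327)],3),("tray",[(32,230),(148,190),(202,335),(83,373)],76)):
    c,y,d=pose(T(l,z),0,0); print(n,c.round(1),round(y,1),np.round(d,1))
    if n=="tray":
        R=Ro.from_euler("z",y,degrees=True).as_matrix(); tab=c+R@[-78,60,18+18]; print("tabtop",tab, (np.array([(proj(t,tab)-[80,90])*2.1,(proj(s,tab)-[120,130])*2.1])).round())
# bright mask on top
m=t["img"].astype(int).min(2)>120
for x,yy,r in((272,207,22),(396,220,26)):
    k=np.zeros_like(m);k[yy-r:yy+r,x-r:x+r]=m[yy-r:yy+r,x-r:x+r]
    print(x,cv2.minAreaRect(np.argwhere(k)[:,::-1].astype(np.float32)))
E
```

```text
box [569.6 -12.5  48. ] 3.9 [70.6 50.4]
col [ 533.5 -265.7   90. ] -2.3 [55.5 70.9]
mat [573.8 -16.8   3. ] 2.4 [170.1 129.7]
tray [530.8 265.5  76. ] 20.4 [152.6 117.8]
tabtop [436.77575743 294.50724046 112.        ] [[ 72. 381.]
 [452. 395.]]
272 ((271.6646728515625, 205.14117431640625), (34.12994384765625, 24.92636489868164), 85.60128784179688)
396 ((393.0, 220.5), (35.0, 34.0), 90.0)
```

Sizes and the projected tab agree. I'll take a close look at the column, then at the box.

Run:
```python
from station import robot
from h import *
for n,p,y,z in(("col",[533.5,-265.7],-2.3,90),("box",[569.6,-12.5],3.9,48)):
    r=down(np.radians(y-90)); j=robot.solve_ik([*p,400],q(r)); j2=robot.solve_ik([*p,400],q(down(np.radians(y+90)))); print(j[5],j2[5])
    if abs(j2[5])<abs(j[5]): j=j2
    robot.move_joints(j); f=robot.capture("wrist"); np.savez(f"w_{n}.npz",**f)
    cv2.imwrite(f"pics/w_{n}.png",f["img"])
    R=Ro.from_euler("z",y,degrees=True).as_matrix()
    print(n,[proj(f,np.array([*p,z])+R@[a,b,0]).round().tolist() for a in(-35,35) for b in(-25,25)],robot.observe()["t"])
a=cv2.imread("pics/w_col.png");b=cv2.imread("pics/w_box.png")
cv2.imwrite("pics/w2.png",cv2.resize(np.hstack([a,b]),(800,300)))
```

```text
2.7196633645612014 -0.42192928902859217
col [[244.0, 155.0], [303.0, 155.0], [246.0, 232.0], [301.0, 232.0]] 2.8833
3.051583109913354 -0.09000954367643876
box [[248.0, 149.0], [299.0, 149.0], [250.0, 217.0], [298.0, 217.0]] 3.9333
```

View pics/w2.png

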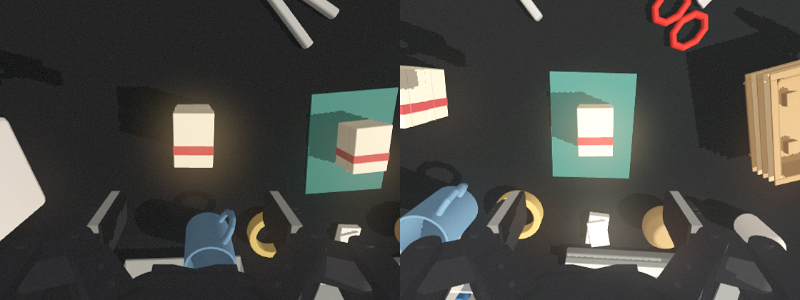

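Both boxes sit within about 2 px of the predictions: column x +1 mm and y −2 mm, box x +1 mm. I'll pick and place now.

Run:
```python
from station import robot
from h import *
bx,cx=[570.8,-12.8],[534.8,-267.3]
r=q(down(np.radians(3.9+90))); rc=q(down(np.radians(-2.3+90)))
robot.reach([*bx,300],r); robot.line_to([*bx,182],v=200)
robot.move_gripper(40,40); o=robot.observe(); print("grip",o["opening"],o["grasp_force"],o["t"])
robot.line_to([*bx,330],v=200); o=robot.observe(); print(o["opening"],o["grasp_force"])
robot.line_to([*cx,330],v=250,ori=rc); robot.line_to([*cx,280],v=150)
f=robot.capture("side"); cv2.imwrite("pics/carry.png",cv2.resize(f["img"][60:260,180:400],None,fx=2.5,fy=2.5))
print(robot.line_to([*cx,266],v=25,threshold=4)); o=robot.observe(); print(o["ee_pos"],o["force"],o["t"])
```

```text
grip 49.29160889626133 42.600531578063965 5.5833
49.75105447704727 41.801918148994446
True
[ 534.9209567  -267.44736741  270.20198554] [-0.17110239 -0.46828797  4.40536418] 8.6333
```

View pics/carry.png

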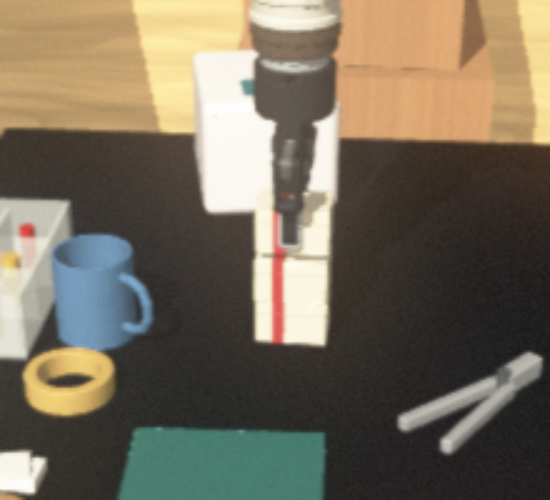

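The carried box lines up with the column and its band, and contact came at the expected height. I'll release and go to the tab.

Run:
```python
from station import robot
from h import *
cx=[534.8,-267.3]
robot.move_gripper(70); robot.line_to([*cx,390],v=250)
a=robot.capture("side")["img"][60:260,180:400]
tab=np.array([436.8,294.5])
best=min((robot.solve_ik([*tab,400],q(down(np.radians(y)))) for y in(155.4,-24.6)),key=lambda j:abs(j[5]))
print(best)
robot.move_joints(best); robot.move_gripper(40); f=robot.capture("wrist"); np.savez("w_tab.npz",**f)
b=f["img"]; t=robot.capture("top")["img"][170:270,340:460]
cv2.imwrite("pics/rel.png",np.hstack([cv2.resize(a,(330,300)),cv2.resize(t,(360,300))])); 
R=Ro.from_euler("z",20.4,degrees=True).as_matrix(); d=np.array([-1,1,0])/2**.5; w=np.array([1,1,0])/2**.5
for z in(112,):
    P=[proj(f,np.array([*tab,z])+R@(i*6*d+k*15*w)) for i,k in((-1,-1),(-1,1),(1,1),(1,-1))]; print(np.round(P).tolist())
cv2.imwrite("pics/w_tab.png",b); c=b.copy(); cv2.polylines(c,[np.int32(np.round(P))],True,(0,255,0),1)
u,v=np.int32(np.mean(P,0)); s=np.s_[max(v-80,0):v+80,max(u-100,0):u+100]
cv2.imwrite("pics/tabc.png",cv2.resize(np.vstack([b[s],c[s]]),None,fx=2.,fy=1.85)[:600]); print(u,v,robot.observe()["t"])
```

```text
[ 0.59321473  0.02935889  0.10651413  1.64795157  0.         -0.5482306 ]
[[266.0, 185.0], [267.0, 220.0], [281.0, 220.0], [281.0, 185.0]]
273 202 12.2
```

View pics/rel.png

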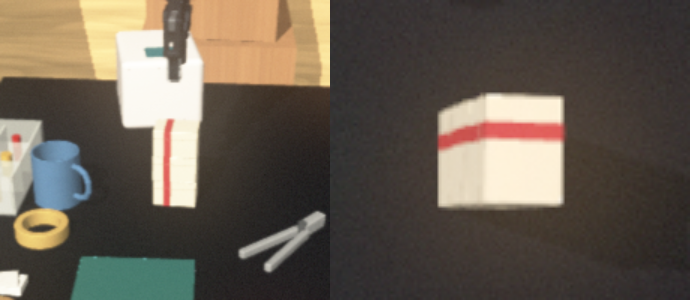

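View pics/tabc.png

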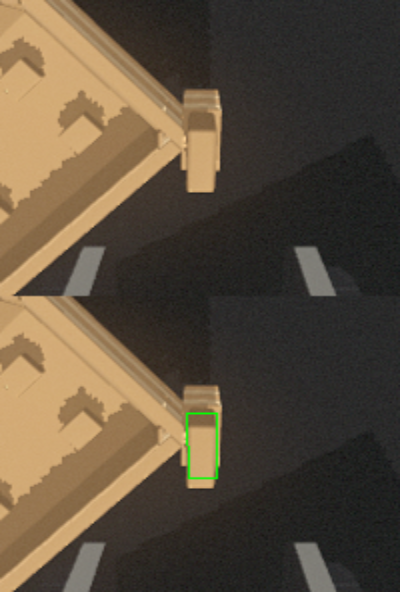

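The box stands square and released on the column. At the tab, the real top face is about 5 px lower in the picture than predicted, at roughly px (273.5, 208), so I'll correct for that, grip and peel.

Run:
```python
from station import robot
from h import *
f=np.load("w_tab.npz"); tab=ray(f,(273.5,207.5),112)[:2]; print("tab",tab)
o=robot.observe(); r0=Ro.from_quat(np.roll(o["tool_rot"],-1)); 
robot.line_to([*tab,290],v=200); print("touch",robot.line_to([*tab,253],v=60,threshold=6))
robot.move_gripper(5,90); o=robot.observe(); print(o["opening"],o["grasp_force"],o["force"],o["ee_pos"],o["t"])
R=Ro.from_euler("z",20.4,degrees=True).as_matrix()
T=np.array([*tab,94.]); P=T+R@[150,-114,-18]; C=T+R@[78,-60,-32]; p0=o["ee_pos"]
np.savez("st.npz",P=P,T=T,C=C,p0=p0,r0=r0.as_quat())
u=T-P;u[2]=0;u/=np.linalg.norm(u);a=np.cross(u,[0,0,1])
for th in np.arange(2,11,2):
    k=Ro.from_rotvec(a*np.radians(th)); robot.line_to(P+k.apply(p0-P),v=40,ori=q(k*r0))
    o=robot.observe(); print(th,o["force"].round(1) if hasattr(o["force"],"round") else o["force"],np.round(o["ft_torque"],2),round(o["opening"],1),round(o["t"],1))
robot.dwell(.15)
s=robot.capture("side")["img"]; cv2.imwrite("pics/peel.png",cv2.resize(s[230:400,190:400],None,fx=3,fy=3))
```

```text
tab [438.63328519 297.9444981 ]
touch False
10.927408126927176 87.55605697631836 [-0.01618005 -0.7695395   1.94042857] [438.71310437 297.97744856 253.44377525] 14.0333
2 [-0.5  0.3  0.8] [-0.05 -0.11 -0.06] 10.4 14.4
4 [-1.2 -1.   1. ] [-0.17 -0.05 -0.09] 10.5 14.8
6 [-0.   0.  -0.2] [ 0.01  0.   -0.01] 11.1 15.2
8 [1.2 0.6 0.1] [ 0.01 -0.15  0.02] 10.7 15.5
10 [-0.5 -0.4 -1.5] [-0.01 -0.08  0.02] 11.0 15.9
```

View pics/peel.png

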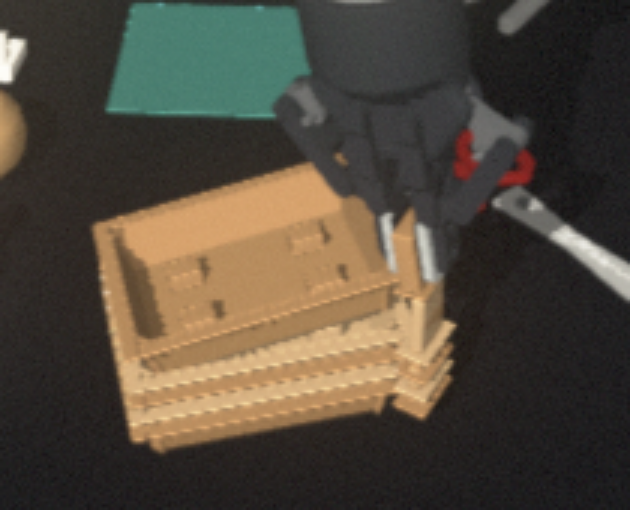

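The tray is tilted 10° with its far corner still in the stack, and the pale tray has stayed put. I'll lift it clear, level it and carry it over the mat.

Run:
```python
from station import robot
from h import *
d=np.load("st.npz"); p0,C=d["p0"],d["C"]; r0=Ro.from_quat(d["r0"])
def st(n): o=robot.observe(); print(n,np.round(o["force"],1),round(o["opening"],1),round(o["grasp_force"]),round(o["t"],1)); return np.array(o["ee_pos"])
p=st("a")
for h in(12,25,45,80): robot.line_to(p+[0,0,h],v=50); st(h)
M=np.array([573.8,-16.8,150])
robot.line_to(p0+[0,0,115],v=60,ori=q(r0)); st("lev")
g=p0+M-C
robot.line_to([g[0],g[1],p0[2]+115],v=120); robot.line_to(g,v=60); robot.dwell(.5); print(st("end"),g)
R=Ro.from_euler("z",20.4,degrees=True).as_matrix()
I=[]
for n in("side","top"):
    f=robot.capture(n); c=f["img"].copy()
    L=[proj(f,M+R@[x,y,14]) for x,y in((-75,-57),(75,-57),(75,57),(-75,57))]
    cv2.polylines(c,[np.int32(np.round(L))],True,(0,255,0),1); I.append(c[100:400,120:450])
cv2.imwrite("pics/end.png",cv2.resize(np.hstack(I),(800,364)))
```

```text
a [-0.2 -0.2 -0.9] 10.4 88 16.1
12 [ 0.  -1.  -0.9] 10.9 88 16.5
25 [ 0.5  0.1 -0.1] 10.8 88 16.9
45 [ 0.7 -0.2 -1.5] 10.5 88 17.5
80 [ 0.3 -0.2 -1.5] 10.5 88 18.3
lev [ 0.1 -0.2 -1.2] 10.6 88 19.0
end [-0.1  0.3 -0.7] 10.9 88 22.7
[479.87522532  12.26077062 341.52098416] [479.85750115  12.28125014 341.44377525]
```

View pics/end.png

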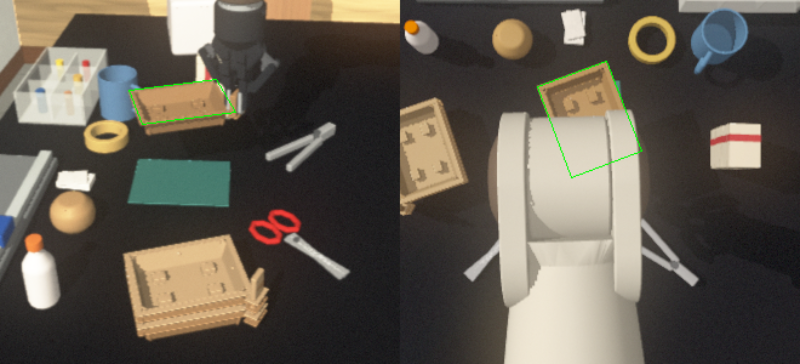

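The tray hangs level where predicted over the mat. The pale tray is still seated in the stack, and the box and column are intact.

```bash
python3 -c "
from station import robot
print(robot.hand_in())"
```

```text
the job is handed in; nothing more can be done
None
```

I handed the job in at about 23 s: the gift box is released squarely on the column, and the top tray was peeled by its tabbed corner and is held level about 15 cm above the middle of the mat; the pictures show everything else in place, but no verdict came back.

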